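# Shut the toolbox and lock its flap lid with the T-toggle

## Task

Shut the red toolbox's flap lid, then lock it with the black-handled T-toggle parked in the timber block: pass the toggle's crossbar down through the slot in the steel plate under the window of the lid's tongue, push it down against the spring, give it a quarter turn and let the spring lift it into its seat, so that it stands there by itself, released. Feel for the slot gently, because the plate is never exactly where it should be and the box's plastic cracks if anything presses on it hard (over 40 N), and leave the jar, padlock, spanner and screwdriver where they lie.

Things in the scene. Friction and masses are not known exactly. Their poses are not given: they have to be found in the camera images.
- toolbox: Red plastic toolbox, fixed to the counter. Origin on the counter; z up, -x is its front. Bin: x -70 to +110 mm, y +-140, rim at z 100 mm. On its front a hollow 74 mm square latch housing (centre x -107, y 0), 95 mm tall, carries the steel keeper plate. Over 40 N pressing on box, lid or plate, by anything, cracks it
- latch (a point): Nominal slot centre, on top of the steel keeper plate (toolbox -107, 0, 100 mm), axes as the toolbox's. Slot 34 mm long (toolbox y), 10.4 mm wide (toolbox x), through the 5 mm plate. The plate was fitted by hand: the real slot lies anywhere up to 9 mm from here along toolbox x, either way (exact in y, yaw and height). It sits on rubber and gives 1 mm per 4 N up or down (5 mm at most), not sideways
- seat (a point): Nominal point on the plate's underside, 5 mm below its top face (off in x just as the slot is). Rounded ribs 4 mm deep (down to 9 mm below the top face) flank a seat that takes the crossbar only when turned 90 degrees from the slot, within about 0.12 rad. To turn past them, push the crossbar's top lower than the ribs; then the spring lifts it against the underside. Either way round is fine
- spring_pad (a point): Nominal top of the sprung black pad under the slot at rest, 8 mm below the plate's top face (off in x as the slot is). It yields from 1.8 N, with 0.6 N more per mm, travel 14 mm. It pushes an unturned toggle back out
- lid (a joint): Angle of the red flap lid (rad): 0 shut, grows as it opens; it starts 0.3 to 0.65 open. Hinged along toolbox y at the bin's far top edge (toolbox x +110, z 101 mm). A stiff hinge: it stays where it is left, and takes about 1 to 4 N to push shut; fully shut it stops hard, so arrive slowly
- lid_panel (a point): A point on the top face of the lid's panel, on its middle line, 130 mm from the hinge, a good place to push; flat for 90 mm either side along y. When the lid is shut it lies at toolbox x -20, y 0, z 105 mm. The panel is 4 mm thick
- window (a point): Centre of the window in the lid's 66 mm wide tongue, on its top face; window 32 mm (toolbox x) by 42 mm (y). Shut, it lies over the nominal slot point, the tongue's top 5 mm above the plate's top face, its front edge at toolbox x -146
- toggle: T-toggle, 70 mm tall, 0.08 to 0.16 kg, upright in the timber block. Origin: centre of the underside of its crossbar, z up its stem. Crossbar 8 mm (x) by 30 mm (y) by 6 mm tall, z 0 to 6 mm; stem 8 mm in diameter. Seated, its origin is 11 mm below the plate's top face
- handle (a point): Centre of the toggle's black flat handle: 10 mm thick (toggle x), 34 mm wide (toggle y), toggle z 28 to 70 mm, parallel to the crossbar; grip it across its 10 mm
- flange (a point): Centre of the underside of the toggle's steel flange, 52 mm in diameter, toggle z 24 to 28 mm. At the bottom of the push it rests on the shut lid (toggle origin then 19 mm below the unloaded plate's top face, about 2 mm lower than turning needs); it keeps the lid from opening
- block: Timber parking block 85 x 85 x 45 mm fixed to the counter, origin at the centre of its underside; the toggle hangs by its flange in the loose slot in its top (14 mm in x, 37 mm in y, 30 mm deep), so the flange's underside is 45 mm above the counter
- jar: Clear jar of screws with a blue cap, 68 mm in diameter, 93 mm tall, origin under its centre; bystander
- padlock: Galvanised padlock lying flat, 78 x 50 x 22 mm, origin under its body; bystander
- spanner: Steel spanner, 180 mm long, lying on the counter, bystander; origin under its middle
- screwdriver: Yellow screwdriver, 200 mm long, lying on the counter, bystander; origin under its middle
Mind the look-alikes: they are no part of the job. What is meant by the toggle is not turquoise, and is the larger of those in its own colour.

How it is judged:
On the way, in this order (a step that is already met when the one before it is completed fails the run):
1. the lid is shut (value of joint lid below 0.04 rad), for 0.2 s.
2. the toggle's crossbar is through the slot, with the lid shut (value of joint lid below 0.04 rad and z of toggle in the frame of latch below -0.009 m and horizontal distance between toggle and latch below 0.0125 m), for 0.1 s.
At the end, for the whole second after the job is handed in: Lid shut (under 0.04 rad). Toggle upright (within 0.12 rad) and still, within 12.5 mm of the nominal slot centre in plan, crossbar lifted into its seat (origin 8.5 to 13.5 mm below the plate's top face) and turned across the slot (within 0.2 rad of square) (value of joint lid below 0.04 rad and z of toggle in the frame of latch between -0.0135 and -0.0085 m and horizontal distance between toggle and latch below 0.0125 m and angle between the y axis of toggle and the x axis of toolbox, either way round below 0.2 rad and angle between toggle's own z axis and vertical below 0.12 rad and linear speed of toggle below 0.02 m/s); the robot touches nothing.
It fails at once if something presses on the toolbox, its lid or its plate with more than 40 N (contact force between toolbox and anything else above 40 N).
It fails at once if a bystander is moved more than 20 mm (distance of any of jar, padlock, spanner, screwdriver from where it was at the start of the episode above 0.02 m).
It also fails if it takes over 72 s, if anything falls off the work surface, if the arm or the gripper's body presses on something with over 40 N, if the wrist force passes 120 N, or if a joint passes its speed limit or range.

## Robot

A 6-joint arm with a two-finger parallel gripper is mounted at the origin on the work surface. World frame = base frame: x ahead of the robot, y to its left, z up, the work surface at z = 0. Lengths are in m, angles in rad, forces in N, time in s.
With the tool pointing down it reaches from about 0.275 to 0.75 m from the base axis. Payload 10.2 kg.
Tool frame: the origin (TCP) lies at the centre of the arm's flange, where the gripper is bolted on; the fingertips stand 173 mm ahead of it and the grasp point (between the pads) lies 155 mm ahead of it; z points along the fingers, y is the line along which they close (so a half turn about z gives the same grasp; the last joint's range is limited). The gripper opens to 85 mm and grips with 20 to 120 N. Pads are 22 mm wide; open, the fingers measure 114 mm over their backs; the gripper's body (76 mm by 85 mm) begins 54 mm behind the grasp point. The pads swing forward as they close: fully open they stand 13 mm farther back than shut.
Start: joints at [0.927, 0.313, 1.498, -0, 1.331, -0.223], TCP at [0.214, 0.479, 0.405] pointing down, gripper open.
Joint ranges: [-2.94, 2.94], [-0.97, 2.17], [0.19, 2.56], [-1.23, 4.37], [0.02, 3.11], [-2.88, 2.88]. Speed limits (rad/s): [2.39, 2.39, 3.01, 3.14, 3.14, 3.14].

## Interface

Orientations are given as a rotation vector (axis times angle).
In Python, from bench import manip gives the robot as it stands.
- The arm moves only by the tool arm_command, never from a script. Its argument "commands" is a list of rows, each an object of numbers: "x", "y", "z": the shift along the tool's x, y, z in cm; "wx", "wy", "wz": the turn, a rotation vector about the tool's x, y, z in rad; "jaw": the closure, from 0 (fully open) to 1 (shut). A call has 1 to 20 rows; each row shifts and turns the commanded pose from where the row before left it, along the tool's axes as they then stand; what a row does not reach is not made up. A row lasts 1/8 s, in which the tool goes at most 62.5 mm and 10.7 degrees, less where a joint would pass 70% of its speed; a pose out of reach is approached as far as the arm can. A call with a gripper value outside its range is refused whole. The fingers move at their own pace and stop on an object; "squeeze" is the grip in N (left out, the last holds). Time passes only in rows, so rows that do not move let the fingers close. It gives the time, the measured TCP pose, the force, the opening and the grip force at its end, in the units of the state.
- manip.observe(): the state, without advancing time (a new reading comes with each control period).
- manip.get_image(name): name is "side" or "top"; returns the picture (420x560x3 uint8, blue, green, red); there is no depth.
- manip.camera_info(name): a dict with "fov_y" (degrees; the focal length in pixels is half the picture's height over the tangent of half this angle, whatever the lens; pixels are square), "cx", "cy" (the principal point, pixels), "D" ([k1, k2, p1, p2, k3] as OpenCV has them; the pictures are not rectified), "origin" and "attitude" of the camera in the world. Camera axes: x right, y up, looking along -z (the intrinsics and any distortion apply to the point x, -y, -z); pixel columns grow to the right and rows downward; lengths in m; the calibration is good to about 2 mm. A picture is of the moment at which its call begins. camera_info takes no time and is no camera call.
- manip.close_job(): hands the job in; it is judged then, once.
Trained networks look in the newest picture that a camera, given by its name, has taken for a name from the list of things; names that differ only in an ending like _2 or _b are one class to them, and where a whole thing is asked for, a point or a joint stands for the part that bears it (a point fixed in the world has none). Each returns a list of dicts, best first, with "p" (0 to 1); they miss things now and then, are a little off and sometimes report something else, mostly with a low value. They report only what shows in the picture. A call takes as long as a camera call. They do not tell look-alikes from the thing itself.
- manip.boxes_of(camera, target): "box" ([left, top, width, height] as shares, 0 to 1, of the picture: columns of its width, rows of its height, round what is visible of it).
The state is a dict: "time_s": time; "q": joint angles; "joint_velocities": joint speeds; "effort": joint torques, N m; "tcp_pos": TCP position; "eef_rot": TCP orientation; "ft_force": force on the tool from outside, world axes, zero at the start; "moment": the same for the moment, N m; "finger_gap": finger opening in m; "gripper_force": force on a finger pad.
Only numpy, scipy, OpenCV 4.12 (cv2) and the standard library are available. Lean on these libraries where they do the work, as an engineer would, in place of code of your own. Each camera call takes 0.05 s, during which the arm holds its last target. There are 200 camera calls.

## Working session

There is one attempt and no reset: what is moved stays moved. The work goes in short steps, Python scripts to look and compute and a tool call to move; the robot and the scene stay as the last step left them, time stands still between calls to the robot, and variables do not carry over. Pictures are saved under pics/ and viewed, at most 10 in all, crops included, and the job is handed in when it is done.

Besides the shell and the picture viewer there is one more tool, called after "Emit:" by a JSON object that holds its "name" and its "arguments", one argument or row to a line. arm_command: Moves the arm, as the interface text tells. Its arguments: {"type":"object","properties":{"commands":{"type":"array"},"squeeze":{"type":"number"}},"required":["commands"]}

```bash
mkdir -p pics; cat > h.py <<'E'
import numpy as np, cv2
from bench import manip
from scipy.spatial.transform import Rotation as R
def cam(n):
    c=manip.camera_info(n); f=210/np.tan(np.radians(c["fov_y"])/2)
    K=np.array([[f,0,c["cx"]],[0,f,c["cy"]],[0,0,1.]])
    return K,np.array(c["D"],float),np.array(c["origin"]),c["attitude"]
def rot(a):
    a=np.array(a,float)
    if a.shape==(3,3): return a
    return R.from_rotvec(a).as_matrix() if a.size==3 else R.from_quat(a).as_matrix()
F=np.diag([1,-1,-1.])
def proj(n,P):
    K,D,o,a=cam(n); Rc=rot(a)@F; Rw=Rc.T
    return cv2.projectPoints(np.atleast_2d(np.array(P,float)),cv2.Rodrigues(Rw)[0],-Rw@o,K,D)[0][:,0]
def ray(n,uv):
    K,D,o,a=cam(n); u=cv2.undistortPoints(np.array([[uv]],float),K,D)[0,0]
    d=rot(a)@F@np.array([u[0],u[1],1]); return o,d/np.linalg.norm(d)
def atz(n,uv,z):
    o,d=ray(n,uv); return o+d*(z-o[2])/d[2]
E
python3 - <<'E'
from h import *
for n in("top","side"):
    print(manip.camera_info(n)); cv2.imwrite(f"pics/{n}0.png",manip.get_image(n))
    for t in("toolbox","toggle","block","lid","jar","padlock","spanner","screwdriver"):
        for b in manip.boxes_of(n,t):
            l,tt,w,h=b["box"]; print(n,t,round(b["p"],2),np.round([l*560,tt*420,(l+w)*560,(tt+h)*420]))
s=manip.observe(); print(s)
E
```

```text
{'fov_y': 49.654872879958084, 'cx': 282.5004016868963, 'cy': 207.31812360408176, 'D': array([-0.11638708,  0.        ,  0.        ,  0.        ,  0.        ]), 'origin': array([ 0.39528328, -0.0589648 ,  1.04321802]), 'attitude': array([ 0.17680061, -0.11767493, -1.5946171 ])}
top toolbox 0.94 [209. 134. 351. 262.]
top toggle 0.77 [400. 238. 423. 260.]
top toggle 0.67 [427. 294. 455. 316.]
top toggle 0.58 [453. 231. 470. 248.]
top block 0.66 [385. 226. 438. 281.]
top lid 0.65 [213. 135. 351. 249.]
top jar 0.71 [113. 225. 154. 258.]
top padlock 0.98 [137. 181. 166. 213.]
top spanner 0.64 [311. 255. 383. 308.]
top screwdriver 0.74 [168. 279. 255. 300.]
top screwdriver 0.28 [210. 134. 352. 250.]
{'fov_y': 45.84458033078859, 'cx': 276.236524448373, 'cy': 212.019972978837, 'D': array([-0.04660887,  0.        ,  0.        ,  0.        ,  0.        ]), 'origin': array([ 0.46463888, -1.01227725,  0.81395466]), 'attitude': array([ 0.94783598, -0.05451363, -0.07747893])}
side toolbox 0.7 [240. 164. 355. 280.]
side toggle 0.9 [174. 332. 201. 359.]
side toggle 0.89 [251. 360. 268. 381.]
side tog
[... 351 characters left out ...]
1 [206. 203. 219. 231.]
{'time_s': 0.9, 'q': array([ 9.26607924e-01,  3.12881939e-01,  1.49769920e+00, -8.60876329e-06,
        1.33097118e+00, -2.23425384e-01]), 'joint_velocities': array([ 0.00056012,  0.00100005,  0.00227981,  0.00047497,  0.00096793,
       -0.00035965]), 'effort': array([-4.05092011e-03, -4.12167013e+01, -2.59894520e+01, -3.51233612e-04,
        5.45160838e-04,  2.01861968e-05]), 'tcp_pos': array([0.21446744, 0.47920229, 0.40470372]), 'eef_rot': array([6.56059994e-01, 3.07230134e+00, 5.19546953e-05]), 'ft_force': array([0.2511354 , 0.37705092, 0.12664193]), 'moment': array([ 0.02468123,  0.03802729, -0.01972924]), 'gripper_force': 0.0, 'finger_gap': 0.08528082320203108}
```

```bash
python3 - <<'E'
import cv2
a=cv2.imread("pics/top0.png")[120:330,100:500]; cv2.imwrite("pics/a.png",cv2.resize(a,None,fx=2,fy=2,interpolation=cv2.INTER_CUBIC))
a=cv2.imread("pics/side0.png")[130:400,150:400]; cv2.imwrite("pics/b.png",cv2.resize(a,None,fx=2.2,fy=2.2,interpolation=cv2.INTER_CUBIC))
E
```

```text
(no output)
```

View pics/a.png

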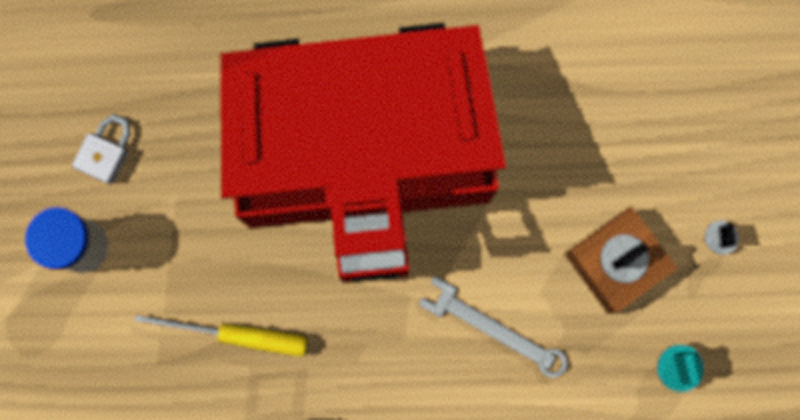

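View pics/b.png

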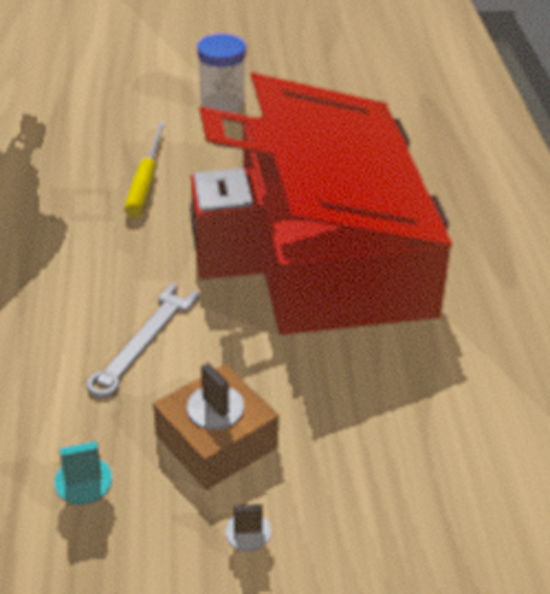

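```bash
cat > fit.py <<'E'
from h import *
from scipy.optimize import least_squares
T=lambda u,v:("top",(100+(u+.5)/2-.5,120+(v+.5)/2-.5)); S=lambda u,v:("side",(150+(u+.5)/2.2-.5,130+(v+.5)/2.2-.5))
lp=lambda r,y,th,h=.004:[.11-r*np.cos(th)+h*np.sin(th),y,.101+r*np.sin(th)+h*np.cos(th)]
def W(p,P):
    c,s=np.cos(p[2]),np.sin(p[2]); return [p[0]+c*P[0]-s*P[1],p[1]+s*P[0]+c*P[1],P[2]]
obs=[(S(283,333),lambda p:[-.07,-.14,0]),(S(440,317),lambda p:[.11,-.14,0]),(S(199,277),lambda p:[-.144,-.037,0]),
(S(223,188),lambda p:[-.107+p[4],0,.1]),(S(234,128),lambda p:lp(.217,0,p[3])),(T(367,222),lambda p:lp(.217,0,p[3])),
(S(201,108),lambda p:lp(.256,.033,p[3])),(S(208,139),lambda p:lp(.256,-.033,p[3]))]
def res(p): return np.concatenate([proj(o[0],W(p,g(p)))[0]-o[1] for o,g in obs])
if __name__=="__main__":
    f=least_squares(res,[.5,0,0,.45,0],loss="soft_l1"); print(f.x.round(4)); print(res(f.x).reshape(-1,2).round(1))
    print("jar etc")
    print("blk top corners",[atz(*q,.045).round(4)[:2] for q in(T(632,208),T(567,254),T(613,313),T(682,262))])
    print("side",[atz(*q,.045).round(4)[:2] for q in(S(226,367),S(154,407),S(210,450),S(278,412))])
    print("flange top z49", atz(*T(625,258),.049), atz(*S(216,407),.049))
    print("handle top z91 side", [atz(*q,.091).round(4) for q in (S(207,368),S(223,385))])
    print("handle top z91 top", [atz(*q,.091).round(4) for q in (T(617,264),T(645,248))])
    for n in "screwdriver","spanner","padlock","jar": print(n)
E
python3 fit.py
```

```text
[ 0.6103 -0.0181  0.094   0.3294 -0.0028]
[[-1.3  1.1]
 [ 0.7 -0.6]
 [ 0.1  1.7]
 [-0.  -0.2]
 [ 1.   0.7]
 [-0.9 -1.4]
 [-1.4 -0.7]
 [-1.   0.3]]
jar etc
blk top corners [array([ 0.5377, -0.3189]), array([ 0.4891, -0.2431]), array([ 0.4229, -0.2896]), array([ 0.4757, -0.3701])]
side [array([ 0.492 , -0.2511]), array([ 0.422 , -0.2981]), array([ 0.4722, -0.3539]), array([ 0.5374, -0.3133])]
flange top z49 [ 0.48207545 -0.3059775   0.049     ] [ 0.47986131 -0.30628265  0.049     ]
handle top z91 side [array([ 0.4729, -0.2966,  0.091 ]), array([ 0.4865, -0.319 ,  0.091 ])]
handle top z91 top [array([ 0.4724, -0.2866,  0.091 ]), array([ 0.4882, -0.3175,  0.091 ])]
screwdriver
spanner
padlock
jar
```

Emit:
{"name": "arm_command", "arguments": {
  "commands": [
    {"wz":0.143,"jaw":1},
    {"wz":0.143},
    {"wz":0.144},
    {"wz":0.144},
    {"x":-5.2,"y":0.4},
    {"x":-5.2,"y":0.4},
    {"x":-5.2,"y":0.4},
    {"x":-5.2,"y":0.4},
    {"x":-5.2,"y":0.4},
    {"x":-5.2,"y":0.4},
    {"x":-5.2,"y":0.4},
    {"x":-5.2,"y":0.4},
    {"x":-5.2,"y":0.4},
    {"x":-5.2,"y":0.4},
    {"x":-5.2,"y":0.4},
    {"x":-5.2,"y":0.4},
    {},
    {}
  ]
}}

```text
invalid input
```

```bash
cat >> h.py <<'E'
def go(target,yaw=None):
    "tool-frame shift in cm (after turning wz) to bring TCP to world target, tool y at yaw deg"
    s=manip.observe(); M=rot(s["eef_rot"]); y=np.degrees(np.arctan2(M[1,1],M[0,1]))
    wz=0
    if yaw is not None: wz=-np.radians((yaw-y+180)%360-180)
    M2=M@R.from_rotvec([0,0,wz]).as_matrix()
    print("tcp",s["tcp_pos"].round(4),"yawy %.2f"%y,"zax",M[:,2].round(4),"F",s["ft_force"].round(2),"gap",s["finger_gap"].round(4),"t",s["time_s"],"| wz %.3f shift"%wz,(100*M2.T@(np.array(target)-s["tcp_pos"])).round(2))
E
python3 -c "
from h import *
go([.595,-.0195,.31])"
```

```text
Traceback (most recent call last):
  File "h.py", line 27, in go
    print("tcp",s["tcp_pos"].round(4),"yawy %.2f"%y,"zax",M[:,2].round(4),"F",s["ft_force"].round(2),"gap",s["finger_gap"].round(4),"t",s["time_s"],"| wz %.3f shift"%wz,(100*M2.T@(np.array(target)-s["tcp_pos"])).round(2))
                                                                                                           ^^^^^^^^^^^^^^^^^^^^^
AttributeError: 'float' object has no attribute 'round'
```

Emit:
{"name": "arm_command", "arguments": {
  "commands": [
    {"wz":0.143,"jaw":1},
    {"wz":0.143},
    {"wz":0.144},
    {"wz":0.144},
    {"x":-5.2,"y":0.4},
    {"x":-5.2,"y":0.4},
    {"x":-5.2,"y":0.4},
    {"x":-5.2,"y":0.4},
    {"x":-5.2,"y":0.4},
    {"x":-5.2,"y":0.4},
    {"x":-5.2,"y":0.4},
    {"x":-5.2,"y":0.4},
    {"x":-5.2,"y":0.4},
    {"x":-5.2,"y":0.4},
    {"x":-5.2,"y":0.4},
    {"x":-5.2,"y":0.4},
    {"z":0},
    {"z":0}
  ]
}}

```text
invalid input
```

```bash
sed -i 's/s\["finger_gap"\].round(4)/round(s["finger_gap"],4)/' h.py
python3 -c "
from h import *
go([.595,-.0195,.325])"
```

```text
tcp [0.2145 0.4792 0.4047] yawy 65.89 zax [ 0.  0. -1.] F [0.25 0.38 0.13] gap 0.0853 t 0.9 | wz 0.000 shift [-55.1  -29.98   7.97]
```

Emit:
{"name": "arm_command", "arguments": {
  "commands": [
    {"x":0,"y":0,"z":0,"wx":0,"wy":0,"wz":0.143,"jaw":1}
  ],
  "squeeze": 40
}}

```text
time_s: 1.02
tcp_pos: [0.2145, 0.4792, 0.4047]
eef_rot: [0.879, 3.016, 0.0]
ft_force: [-0.1, 0.9, 0.5]
finger_gap: 0.0694
gripper_force: 0.0
```

Emit:
{"name": "arm_command", "arguments": {
  "commands": [
    {"wz":0.143,"jaw":1},
    {"wz":0.144,"jaw":1},
    {"wz":0.144,"jaw":1},
    {"x":-5.2,"y":0.4,"jaw":1}
  ],
  "squeeze": 40
}}

```text
invalid input
```

Full keys are needed in each row.

Emit:
{"name": "arm_command", "arguments": {
  "commands": [
    {"x":0,"y":0,"z":0,"wx":0,"wy":0,"wz":0.143,"jaw":1},
    {"x":0,"y":0,"z":0,"wx":0,"wy":0,"wz":0.144,"jaw":1},
    {"x":0,"y":0,"z":0,"wx":0,"wy":0,"wz":0.144,"jaw":1},
    {"x":-5.2,"y":0.4,"z":0,"wx":0,"wy":0,"wz":0,"jaw":1},
    {"x":-5.2,"y":0.4,"z":0,"wx":0,"wy":0,"wz":0,"jaw":1},
    {"x":-5.2,"y":0.4,"z":0,"wx":0,"wy":0,"wz":0,"jaw":1},
    {"x":-5.2,"y":0.4,"z":0,"wx":0,"wy":0,"wz":0,"jaw":1},
    {"x":-5.2,"y":0.4,"z":0,"wx":0,"wy":0,"wz":0,"jaw":1},
    {"x":-5.2,"y":0.4,"z":0,"wx":0,"wy":0,"wz":0,"jaw":1},
    {"x":-5.2,"y":0.4,"z":0,"wx":0,"wy":0,"wz":0,"jaw":1},
    {"x":-5.2,"y":0.4,"z":0,"wx":0,"wy":0,"wz":0,"jaw":1},
    {"x":-5.2,"y":0.4,"z":0,"wx":0,"wy":0,"wz":0,"jaw":1},
    {"x":-5.2,"y":0.4,"z":0,"wx":0,"wy":0,"wz":0,"jaw":1},
    {"x":-5.2,"y":0.4,"z":0,"wx":0,"wy":0,"wz":0,"jaw":1},
    {"x":-5.2,"y":0.4,"z":0,"wx":0,"wy":0,"wz":0,"jaw":1},
    {"x":0,"y":0,"z":0,"wx":0,"wy":0,"wz":0,"jaw":1}
  ]
}}

```text
time_s: 3.02
tcp_pos: [0.5958, -0.0207, 0.4037]
eef_rot: [-1.504, -2.758, 0.001]
ft_force: [-0.8, 1.4, -0.1]
finger_gap: 0.0001
gripper_force: 0.0
```

```bash
python3 -c "
from h import *
go([.595,-.0195,.325])"
```

```text
tcp [ 0.5958 -0.0207  0.4037] yawy 32.80 zax [-8.e-04 -1.e-04 -1.e+00] F [-0.78  1.44 -0.1 ] gap 0.0001 t 3.025 | wz 0.000 shift [0.14 0.01 7.87]
```

Emit:
{"name": "arm_command", "arguments": {
  "commands": [
    {"x":0,"y":0,"z":3.5,"wx":0,"wy":0,"wz":0,"jaw":1},
    {"x":0,"y":0,"z":3.5,"wx":0,"wy":0,"wz":0,"jaw":1},
    {"x":0,"y":0,"z":0.4,"wx":0,"wy":0,"wz":0,"jaw":1},
    {"x":0,"y":0,"z":0.4,"wx":0,"wy":0,"wz":0,"jaw":1},
    {"x":0,"y":0,"z":0.4,"wx":0,"wy":0,"wz":0,"jaw":1},
    {"x":0,"y":0,"z":0.4,"wx":0,"wy":0,"wz":0,"jaw":1},
    {"x":0,"y":0,"z":0.4,"wx":0,"wy":0,"wz":0,"jaw":1},
    {"x":0,"y":0,"z":0.4,"wx":0,"wy":0,"wz":0,"jaw":1},
    {"x":0,"y":0,"z":0.4,"wx":0,"wy":0,"wz":0,"jaw":1}
  ]
}}

```text
time_s: 4.15
tcp_pos: [0.5946, -0.018, 0.3064]
eef_rot: [-1.499, -2.761, 0.0]
ft_force: [-1.1, -0.1, 3.3]
finger_gap: -0.0001
gripper_force: 0.8
```

Pushing at about 3 N. Continue to 0.2815, slower at the end.

Emit:
{"name": "arm_command", "arguments": {
  "commands": [
    {"x":0,"y":0,"z":0.4,"wx":0,"wy":0,"wz":0,"jaw":1},
    {"x":0,"y":0,"z":0.4,"wx":0,"wy":0,"wz":0,"jaw":1},
    {"x":0,"y":0,"z":0.4,"wx":0,"wy":0,"wz":0,"jaw":1},
    {"x":0,"y":0,"z":0.4,"wx":0,"wy":0,"wz":0,"jaw":1},
    {"x":0,"y":0,"z":0.3,"wx":0,"wy":0,"wz":0,"jaw":1},
    {"x":0,"y":0,"z":0.2,"wx":0,"wy":0,"wz":0,"jaw":1},
    {"x":0,"y":0,"z":0.1,"wx":0,"wy":0,"wz":0,"jaw":1},
    {"x":0,"y":0,"z":0.1,"wx":0,"wy":0,"wz":0,"jaw":1},
    {"x":0,"y":0,"z":0.1,"wx":0,"wy":0,"wz":0,"jaw":1},
    {"x":0,"y":0,"z":0.1,"wx":0,"wy":0,"wz":0,"jaw":1}
  ]
}}

```text
time_s: 5.4
tcp_pos: [0.5946, -0.018, 0.2817]
eef_rot: [1.499, 2.761, -0.0]
ft_force: [-1.0, 0.3, 1.8]
finger_gap: -0.0003
gripper_force: 0.8
```

Emit:
{"name": "arm_command", "arguments": {
  "commands": [
    {"x":0,"y":0,"z":0.05,"wx":0,"wy":0,"wz":0,"jaw":1},
    {"x":0,"y":0,"z":0.05,"wx":0,"wy":0,"wz":0,"jaw":1},
    {"x":0,"y":0,"z":0.05,"wx":0,"wy":0,"wz":0,"jaw":1},
    {"x":0,"y":0,"z":0.05,"wx":0,"wy":0,"wz":0,"jaw":1},
    {"x":0,"y":0,"z":0.05,"wx":0,"wy":0,"wz":0,"jaw":1},
    {"x":0,"y":0,"z":0,"wx":0,"wy":0,"wz":0,"jaw":1}
  ]
}}

```text
time_s: 6.15
tcp_pos: [0.5946, -0.018, 0.2791]
eef_rot: [1.499, 2.761, 0.0]
ft_force: [-0.1, 0.4, 1.3]
finger_gap: 0.0002
gripper_force: 0.3
```

Emit:
{"name": "arm_command", "arguments": {
  "commands": [
    {"x":0,"y":0,"z":0.05,"wx":0,"wy":0,"wz":0,"jaw":1},
    {"x":0,"y":0,"z":0.03,"wx":0,"wy":0,"wz":0,"jaw":1},
    {"x":0,"y":0,"z":0.02,"wx":0,"wy":0,"wz":0,"jaw":1},
    {"x":0,"y":0,"z":0.02,"wx":0,"wy":0,"wz":0,"jaw":1},
    {"x":0,"y":0,"z":0,"wx":0,"wy":0,"wz":0,"jaw":1}
  ]
}}

```text
time_s: 6.78
tcp_pos: [0.5946, -0.018, 0.2785]
eef_rot: [1.499, 2.761, 0.0]
ft_force: [-2.6, 0.3, 6.4]
finger_gap: 0.0002
gripper_force: 2.9
```

```bash
python3 -c "
from h import *
go([.481,-.306,.32],33)"
```

```text
tcp [ 0.5946 -0.018   0.2785] yawy 33.00 zax [ 3.e-04 -1.e-04 -1.e+00] F [-2.64  0.35  6.4 ] gap 0.0002 t 6.775 | wz 0.000 shift [-17.97 -25.21  -4.15]
```

Emit:
{"name": "arm_command", "arguments": {
  "commands": [
    {"x":0,"y":0,"z":-1.0,"wx":0,"wy":0,"wz":0,"jaw":1},
    {"x":0,"y":0,"z":-3.15,"wx":0,"wy":0,"wz":0,"jaw":1},
    {"x":-3,"y":-4.2,"z":0,"wx":0,"wy":0,"wz":0,"jaw":0},
    {"x":-3,"y":-4.2,"z":0,"wx":0,"wy":0,"wz":0,"jaw":0},
    {"x":-3,"y":-4.2,"z":0,"wx":0,"wy":0,"wz":0,"jaw":0},
    {"x":-3,"y":-4.2,"z":0,"wx":0,"wy":0,"wz":0,"jaw":0},
    {"x":-3,"y":-4.2,"z":0,"wx":0,"wy":0,"wz":0,"jaw":0},
    {"x":-3,"y":-4.2,"z":0,"wx":0,"wy":0,"wz":0,"jaw":0},
    {"x":0,"y":0,"z":0,"wx":0,"wy":0,"wz":0,"jaw":0}
  ]
}}

```text
time_s: 7.9
tcp_pos: [0.4801, -0.309, 0.3197]
eef_rot: [1.505, 2.757, -0.001]
ft_force: [-0.1, 0.5, -0.4]
finger_gap: 0.0853
gripper_force: 0.0
```

```bash
python3 - <<'E'
from h import *
go([.481,-.306,.228],33)
for n in("side","top"): cv2.imwrite(f"pics/{n}1.png",manip.get_image(n))
a=cv2.imread("pics/side1.png")[130:400,150:400]; cv2.imwrite("pics/c.png",cv2.resize(a,None,fx=2.2,fy=2.2,interpolation=cv2.INTER_CUBIC))
E
```

```text
tcp [ 0.4801 -0.309   0.3197] yawy 32.76 zax [ 4.e-04 -8.e-04 -1.e+00] F [-0.12  0.46 -0.41] gap 0.0853 t 7.9 | wz -0.004 shift [0.21 0.24 9.17]
```

View pics/c.png

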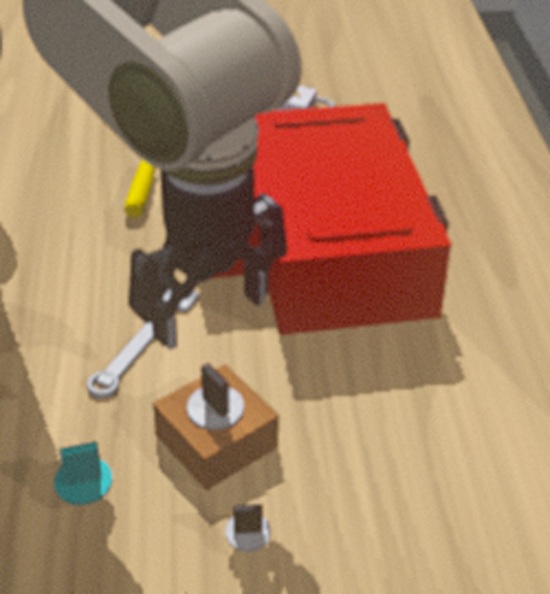

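Emit:
{"name": "arm_command", "arguments": {
  "commands": [
    {"x":0,"y":0,"z":2.5,"wx":0,"wy":0,"wz":0,"jaw":0},
    {"x":0,"y":0,"z":2.5,"wx":0,"wy":0,"wz":0,"jaw":0},
    {"x":0,"y":0,"z":2.2,"wx":0,"wy":0,"wz":0,"jaw":0},
    {"x":0,"y":0,"z":1.5,"wx":0,"wy":0,"wz":0,"jaw":0},
    {"x":0,"y":0,"z":0.5,"wx":0,"wy":0,"wz":0,"jaw":0},
    {"x":0,"y":0,"z":0,"wx":0,"wy":0,"wz":0,"jaw":0},
    {"x":0,"y":0,"z":0,"wx":0,"wy":0,"wz":0,"jaw":1},
    {"x":0,"y":0,"z":0,"wx":0,"wy":0,"wz":0,"jaw":1},
    {"x":0,"y":0,"z":0,"wx":0,"wy":0,"wz":0,"jaw":1},
    {"x":0,"y":0,"z":0,"wx":0,"wy":0,"wz":0,"jaw":1},
    {"x":0,"y":0,"z":0,"wx":0,"wy":0,"wz":0,"jaw":1},
    {"x":0,"y":0,"z":0,"wx":0,"wy":0,"wz":0,"jaw":1},
    {"x":0,"y":0,"z":0,"wx":0,"wy":0,"wz":0,"jaw":1}
  ],
  "squeeze": 60
}}

```text
time_s: 9.62
tcp_pos: [0.4813, -0.3063, 0.2277]
eef_rot: [1.499, 2.761, -0.0]
ft_force: [0.4, -0.1, 2.9]
finger_gap: 0.0093
gripper_force: 58.9
```

Emit:
{"name": "arm_command", "arguments": {
  "commands": [
    {"x":0,"y":0,"z":-1.0,"wx":0,"wy":0,"wz":0,"jaw":1},
    {"x":0,"y":0,"z":-2.0,"wx":0,"wy":0,"wz":0,"jaw":1},
    {"x":0,"y":0,"z":-4.0,"wx":0,"wy":0,"wz":0,"jaw":1},
    {"x":0,"y":0,"z":-4.0,"wx":0,"wy":0,"wz":0,"jaw":1},
    {"x":0,"y":0,"z":-2.0,"wx":0,"wy":0,"wz":0,"jaw":1},
    {"x":0,"y":0,"z":0,"wx":0,"wy":0,"wz":0.16,"jaw":1},
    {"x":0,"y":0,"z":0,"wx":0,"wy":0,"wz":0.16,"jaw":1},
    {"x":0,"y":0,"z":0,"wx":0,"wy":0,"wz":0.162,"jaw":1},
    {"x":0,"y":0,"z":0,"wx":0,"wy":0,"wz":0,"jaw":1}
  ]
}}

```text
time_s: 10.75
tcp_pos: [0.4812, -0.3061, 0.3577]
eef_rot: [-2.113, -2.325, -0.0]
ft_force: [0.4, 0.2, -0.9]
finger_gap: 0.0095
gripper_force: 58.3
```

```bash
python3 - <<'E'
from h import *
go([.461,-.032,.357],5.4)
for n in("side","top"): cv2.imwrite(f"pics/{n}2.png",manip.get_image(n))
a=cv2.imread("pics/side2.png")[170:330,180:380]; b=cv2.imread("pics/top2.png")[130:280,200:400]
cv2.imwrite("pics/d.png",cv2.resize(a,None,fx=3.5,fy=3.5,interpolation=cv2.INTER_CUBIC))
cv2.imwrite("pics/e.png",cv2.resize(b,None,fx=3.5,fy=3.5,interpolation=cv2.INTER_CUBIC))
E
```

```text
tcp [ 0.4812 -0.3061  0.3577] yawy 5.47 zax [-1.e-04  2.e-04 -1.e+00] F [ 0.35  0.22 -0.95] gap 0.0095 t 10.75 | wz 0.001 shift [27.48  0.57  0.08]
```

View pics/d.png

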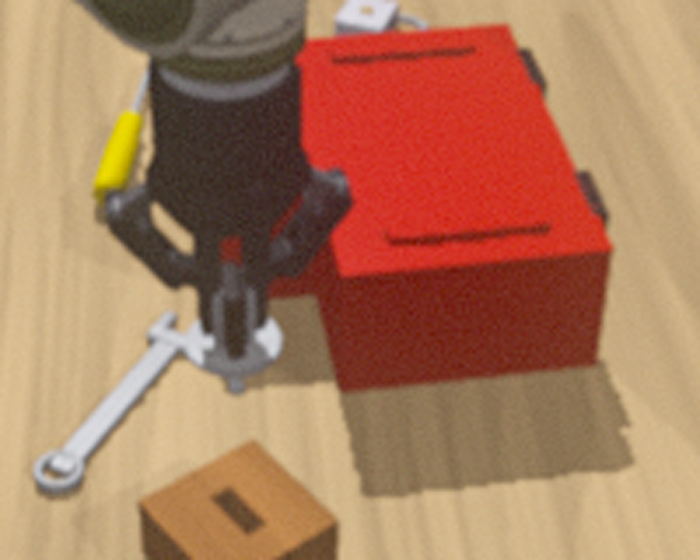

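View pics/e.png

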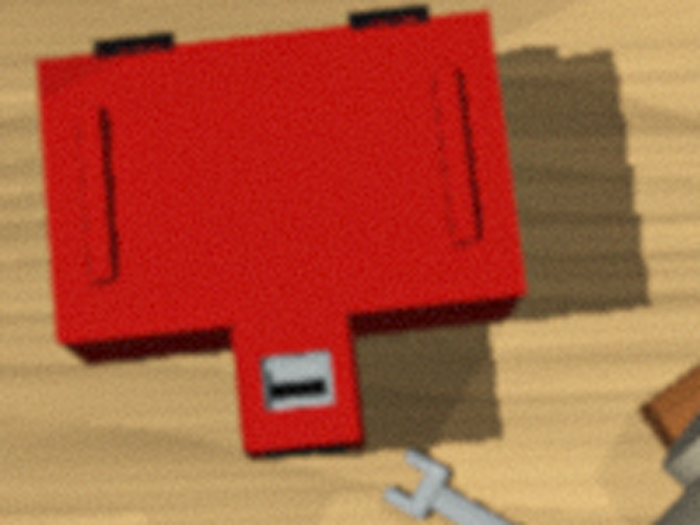

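```bash
python3 - <<'E'
from h import *
from scipy.optimize import least_squares
T=lambda u,v:(200+(u+.5)/3.5-.5,130+(v+.5)/3.5-.5)
im=cv2.imread("pics/top2.png").astype(float)
x0,y0,x1,y1=[int(round(v)) for v in (*T(262,350),*T(337,412))]
hsv=cv2.cvtColor(im.astype(np.uint8),cv2.COLOR_BGR2HSV)
sub=im[y0-1:y1+2,x0-1:x1+2]; g=sub[...,1]; print(g.round().astype(int))
u,v=np.meshgrid(np.arange(x0-1,x1+2),np.arange(y0-1,y1+2))
rd=sub[...,2]
inn=(g>90)
# darkness weight where red channel also low
w=np.clip(110-rd,0,None)
su,sv=(w*u).sum()/w.sum(),(w*v).sum()/w.sum(); print("slot px",su,sv,"world",atz("top",(su,sv),.1).round(4))
# pose from lid
pts=[(247,447,[-.146,.033,.105]),(362,437,[-.146,-.033,.105]),(262,356,[-.091,.021,.105]),(330,350,[-.091,-.021,.105]),(337,405,[-.123,-.021,.105]),(267,411,[-.123,.021,.105])]
P=np.array([p[2] for p in pts]); I=np.array([T(p[0],p[1]) for p in pts])
def tf(p,P): c,s=np.cos(p[2]),np.sin(p[2]); return np.c_[p[0]+c*P[:,0]-s*P[:,1],p[1]+s*P[:,0]+c*P[:,1],P[:,2]]
f=least_squares(lambda p:(proj("top",tf(p,P))-I).ravel(),[.61,-.018,.094]); print(f.x.round(4),f.fun.round(1))
# yaw from lid corners
c=[atz("top",T(*q),.105)[:2] for q in((38,60),(490,12),(58,343),(524,296))]; 
for a,b in((0,1),(2,3)): d=c[a]-c[b]; print("yaw",np.arctan2(-d[0],d[1]))
for a,b in((0,2),(1,3)): d=c[a]-c[b]; print("yaw",np.arctan2(d[1],d[0]))
print("lid mean",np.mean(c,0),"nominal latch",tf(f.x,np.array([[-.107,0,.1]])))
S=lambda u,v:(180+(u+.5)/3.5-.5,170+(v+.5)/3.5-.5)
print("flange side",atz("side",S(237,345),.3577-.207+.028))
E
```

```text
[[ 26  19  20  21  22  25  23  24  18  22  24  26  26  29  32  40  39  46
   43  50  48  26  26  24  24]
 [ 18  17  22  28  33  34  40  41  45  44  47  45  51  52  76  85  90 102
  100  98  93  53  28  24  24]
 [ 13  33  47  54  73  94  90  93  95 100 101  99 100 106 126 144 153 145
  152 146 137  89  35  20  20]
 [ 30  51  75 103 131 139 149 146 145 146 152 149 148 157 160 165 164 169
  171 170 151 102  49  22  26]
 [ 27  54  96 143 154 164 173 164 171 170 168 171 173 173 172 174 170 171
  174 171 155 110  52  14  23]
 [ 36  60 109 155 169 171 180 168 171 173 179 177 176 180 181 177 181 178
  174 171 158 111  59  24  17]
 [ 29  63 109 140 158 174 177 177 176 181 181 178 177 179 180 183 184 178
  177 173 160 122  70  23  20]
 [ 26  61  91 116 139 169 180 179 180 178 176 177 178 182 176 179 179 172
  175 172 160 134  74  26  21]
 [ 29  60  86  97 121 160 172 177 175 172 175 171 171 163 163 156 158 156
  142 154 157 139  78  24  21]
 [ 18  50  81  92 105 143 153 153 147 154 141 147 140 137 122 112 105  94
   93 110 146 144  88  24  21]
 [ 32  44  82  89  87 101 107 101  89  83  83  80 
[... 701 characters left out ...]
8 100 136 150 146 139 126 119 103  93  89  86  86  79  85
   76  68  56  44  41  25  24]
 [ 31  27  36  54  68  80  89  87  71  69  60  47  36  30  31  30  35  26
   26  23  24  29  22  23  26]
 [ 17  27  28  33  27  36  36  32  22  25  28  24  25  22  25  25  22  24
   29  21  20  22  27  22  18]]
slot px 283.78919790407093 240.73559048770656 world [ 0.503  -0.0266  0.1   ]
[ 0.6149 -0.0229  0.0625] [ 0.6  0.8 -0.4  0.7 -0.2 -0.1  0.4 -0.2 -0.1 -0.7 -0.3 -0.5]
yaw 0.07146891330842053
yaw 0.07002622131887518
yaw 0.07399548023794719
yaw 0.06254852745299484
lid mean [ 0.63353103 -0.01922307] nominal latch [[ 0.50815349 -0.02954799  0.1       ]]
flange side [ 0.48148969 -0.30814797  0.1787    ]
```

```bash
python3 -c "
from h import *
go([.5026,-.029,.357],4.1)"
```

```text
tcp [ 0.4813 -0.3061  0.3576] yawy 5.58 zax [-1.e-04  1.e-04 -1.e+00] F [ 0.41 -0.07 -1.26] gap 0.0092 t 10.85 | wz 0.026 shift [27.49  4.11  0.07]
```

Emit:
{"name": "arm_command", "arguments": {
  "commands": [
    {"x":0,"y":0,"z":0,"wx":0,"wy":0,"wz":0.025,"jaw":1},
    {"x":4.5,"y":0.7,"z":0,"wx":0,"wy":0,"wz":0,"jaw":1},
    {"x":4.5,"y":0.7,"z":0,"wx":0,"wy":0,"wz":0,"jaw":1},
    {"x":4.5,"y":0.7,"z":0,"wx":0,"wy":0,"wz":0,"jaw":1},
    {"x":4.5,"y":0.7,"z":0,"wx":0,"wy":0,"wz":0,"jaw":1},
    {"x":4.5,"y":0.7,"z":0,"wx":0,"wy":0,"wz":0,"jaw":1},
    {"x":4.0,"y":0.5,"z":0,"wx":0,"wy":0,"wz":0,"jaw":1},
    {"x":1.0,"y":0.1,"z":0,"wx":0,"wy":0,"wz":0,"jaw":1},
    {"x":0,"y":0,"z":1.5,"wx":0,"wy":0,"wz":0,"jaw":1},
    {"x":0,"y":0,"z":1.5,"wx":0,"wy":0,"wz":0,"jaw":1},
    {"x":0,"y":0,"z":0.5,"wx":0,"wy":0,"wz":0,"jaw":1},
    {"x":0,"y":0,"z":0,"wx":0,"wy":0,"wz":0,"jaw":1},
    {"x":0,"y":0,"z":0,"wx":0,"wy":0,"wz":0,"jaw":1}
  ]
}}

```text
time_s: 12.48
tcp_pos: [0.5034, -0.0293, 0.3228]
eef_rot: [2.144, 2.296, 0.0]
ft_force: [0.7, 0.1, -1.0]
finger_gap: 0.0095
gripper_force: 58.5
```

```bash
python3 - <<'E'
from h import *
go([.5026,-.029,.3067],4.1)
a=manip.get_image("side")[150:280,190:350]; cv2.imwrite("pics/f.png",cv2.resize(a,None,fx=4.5,fy=4.5,interpolation=cv2.INTER_CUBIC))
E
```

```text
tcp [ 0.5034 -0.0293  0.3228] yawy 3.93 zax [ 7.e-04 -2.e-04 -1.e+00] F [ 0.7   0.15 -0.96] gap 0.0095 t 12.475 | wz -0.003 shift [ 0.04 -0.07  1.61]
```

View pics/f.png

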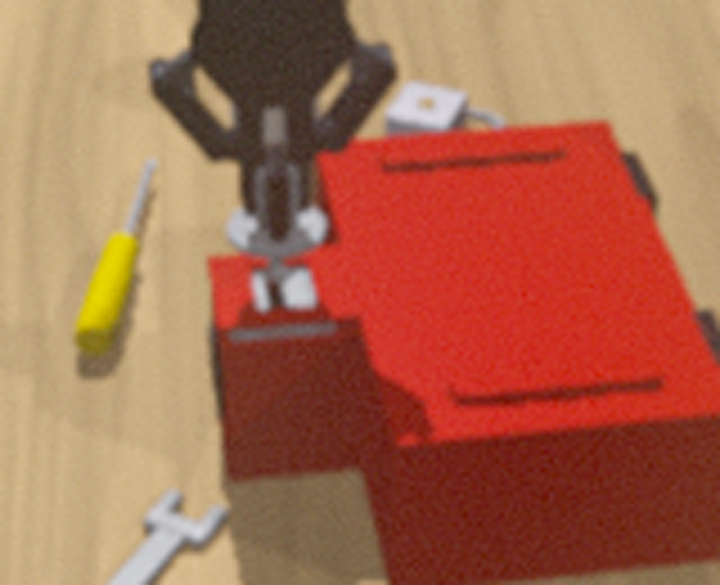

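Emit:
{"name": "arm_command", "arguments": {
  "commands": [
    {"x":0,"y":-0.05,"z":0.7,"wx":0,"wy":0,"wz":0,"jaw":1},
    {"x":0,"y":0,"z":0.5,"wx":0,"wy":0,"wz":0,"jaw":1},
    {"x":0,"y":0,"z":0.2,"wx":0,"wy":0,"wz":0,"jaw":1},
    {"x":0,"y":0,"z":0.1,"wx":0,"wy":0,"wz":0,"jaw":1},
    {"x":0,"y":0,"z":0.1,"wx":0,"wy":0,"wz":0,"jaw":1},
    {"x":0,"y":0,"z":0.1,"wx":0,"wy":0,"wz":0,"jaw":1},
    {"x":0,"y":0,"z":0,"wx":0,"wy":0,"wz":0,"jaw":1}
  ]
}}

```text
time_s: 13.4
tcp_pos: [0.5027, -0.029, 0.3055]
eef_rot: [-2.143, -2.297, 0.0]
ft_force: [0.3, 0.2, -0.8]
finger_gap: 0.0095
gripper_force: 58.5
```

Emit:
{"name": "arm_command", "arguments": {
  "commands": [
    {"x":0,"y":0,"z":0.1,"wx":0,"wy":0,"wz":0,"jaw":1},
    {"x":0,"y":0,"z":0.1,"wx":0,"wy":0,"wz":0,"jaw":1},
    {"x":0,"y":0,"z":0.1,"wx":0,"wy":0,"wz":0,"jaw":1},
    {"x":0,"y":0,"z":0,"wx":0,"wy":0,"wz":0,"jaw":1}
  ]
}}

```text
time_s: 13.9
tcp_pos: [0.5027, -0.0291, 0.3024]
eef_rot: [-2.143, -2.297, 0.0]
ft_force: [0.2, 0.7, -1.7]
finger_gap: 0.0095
gripper_force: 58.5
```

Emit:
{"name": "arm_command", "arguments": {
  "commands": [
    {"x":0,"y":0,"z":0.15,"wx":0,"wy":0,"wz":0,"jaw":1},
    {"x":0,"y":0,"z":0.15,"wx":0,"wy":0,"wz":0,"jaw":1},
    {"x":0,"y":0,"z":0.15,"wx":0,"wy":0,"wz":0,"jaw":1},
    {"x":0,"y":0,"z":0.15,"wx":0,"wy":0,"wz":0,"jaw":1},
    {"x":0,"y":0,"z":0,"wx":0,"wy":0,"wz":0,"jaw":1}
  ]
}}

```text
time_s: 14.52
tcp_pos: [0.5028, -0.0291, 0.2965]
eef_rot: [-2.143, -2.297, 0.0]
ft_force: [-0.5, 1.6, 0.8]
finger_gap: 0.0092
gripper_force: 58.8
```

Emit:
{"name": "arm_command", "arguments": {
  "commands": [
    {"x":0,"y":0,"z":0.15,"wx":0,"wy":0,"wz":0,"jaw":1},
    {"x":0,"y":0,"z":0.15,"wx":0,"wy":0,"wz":0,"jaw":1},
    {"x":0,"y":0,"z":0.15,"wx":0,"wy":0,"wz":0,"jaw":1},
    {"x":0,"y":0,"z":0.15,"wx":0,"wy":0,"wz":0,"jaw":1},
    {"x":0,"y":0,"z":0.1,"wx":0,"wy":0,"wz":0,"jaw":1},
    {"x":0,"y":0,"z":0.07,"wx":0,"wy":0,"wz":0,"jaw":1},
    {"x":0,"y":0,"z":0,"wx":0,"wy":0,"wz":0,"jaw":1}
  ]
}}

```text
time_s: 15.4
tcp_pos: [0.5028, -0.029, 0.2889]
eef_rot: [2.143, 2.297, 0.0]
ft_force: [-1.7, 1.3, 4.0]
finger_gap: 0.0095
gripper_force: 59.4
```

Emit:
{"name": "arm_command", "arguments": {
  "commands": [
    {"x":0,"y":0,"z":0.02,"wx":0,"wy":0,"wz":0.1,"jaw":1},
    {"x":0,"y":0,"z":0,"wx":0,"wy":0,"wz":0.1,"jaw":1},
    {"x":0,"y":0,"z":0,"wx":0,"wy":0,"wz":0.1,"jaw":1},
    {"x":0,"y":0,"z":0,"wx":0,"wy":0,"wz":0.1,"jaw":1},
    {"x":0,"y":0,"z":0,"wx":0,"wy":0,"wz":0.1,"jaw":1},
    {"x":0,"y":0,"z":0,"wx":0,"wy":0,"wz":0,"jaw":1}
  ]
}}

```text
time_s: 16.15
tcp_pos: [0.5029, -0.0291, 0.2888]
eef_rot: [2.644, 1.696, 0.001]
ft_force: [-0.4, -0.1, 5.1]
finger_gap: 0.0092
gripper_force: 59.4
```

```bash
python3 -c "
from h import *
go([.5027,-.029,.2887],-86);print(manip.observe()['moment'])"
```

```text
tcp [ 0.5029 -0.0291  0.2888] yawy -24.65 zax [ 9.e-04 -2.e-04 -1.e+00] F [-0.44 -0.06  5.14] gap 0.0092 t 16.15 | wz 1.071 shift [-0.02 -0.01  0.01]
[ 0.06491984  0.06389673 -0.03777348]
```

Turning freely. Finish the quarter turn.

Emit:
{"name": "arm_command", "arguments": {
  "commands": [
    {"x":0,"y":0,"z":0,"wx":0,"wy":0,"wz":0.12,"jaw":1},
    {"x":0,"y":0,"z":0,"wx":0,"wy":0,"wz":0.12,"jaw":1},
    {"x":0,"y":0,"z":0,"wx":0,"wy":0,"wz":0.12,"jaw":1},
    {"x":0,"y":0,"z":0,"wx":0,"wy":0,"wz":0.12,"jaw":1},
    {"x":0,"y":0,"z":0,"wx":0,"wy":0,"wz":0.12,"jaw":1},
    {"x":0,"y":0,"z":0,"wx":0,"wy":0,"wz":0.12,"jaw":1},
    {"x":0,"y":0,"z":0,"wx":0,"wy":0,"wz":0.12,"jaw":1},
    {"x":0,"y":0,"z":0,"wx":0,"wy":0,"wz":0.12,"jaw":1},
    {"x":0,"y":0,"z":0,"wx":0,"wy":0,"wz":0.11,"jaw":1},
    {"x":0,"y":0,"z":0,"wx":0,"wy":0,"wz":0,"jaw":1}
  ]
}}

```text
time_s: 17.4
tcp_pos: [0.5027, -0.029, 0.2886]
eef_rot: [-3.139, -0.114, 0.0]
ft_force: [-0.9, 0.6, 5.1]
finger_gap: 0.0094
gripper_force: 59.4
```

```bash
python3 -c "
from h import *
go([.5027,-.029,.2957],-86);print(manip.observe()['moment'])"
```

```text
tcp [ 0.5027 -0.029   0.2886] yawy -85.85 zax [-1.e-04  1.e-04 -1.e+00] F [-0.91  0.63  5.11] gap 0.0094 t 17.4 | wz 0.003 shift [-0.   -0.   -0.71]
[ 0.10780189  0.25045501 -0.02508991]
```

Emit:
{"name": "arm_command", "arguments": {
  "commands": [
    {"x":0,"y":0,"z":-0.1,"wx":0,"wy":0,"wz":0,"jaw":1},
    {"x":0,"y":0,"z":-0.1,"wx":0,"wy":0,"wz":0,"jaw":1},
    {"x":0,"y":0,"z":-0.1,"wx":0,"wy":0,"wz":0,"jaw":1},
    {"x":0,"y":0,"z":-0.1,"wx":0,"wy":0,"wz":0,"jaw":1},
    {"x":0,"y":0,"z":-0.1,"wx":0,"wy":0,"wz":0,"jaw":1},
    {"x":0,"y":0,"z":0,"wx":0,"wy":0,"wz":0,"jaw":1}
  ]
}}

```text
time_s: 18.15
tcp_pos: [0.5027, -0.029, 0.2936]
eef_rot: [-3.14, -0.11, 0.0]
ft_force: [-0.2, -0.4, 0.9]
finger_gap: 0.0093
gripper_force: 59.1
```

Emit:
{"name": "arm_command", "arguments": {
  "commands": [
    {"x":0,"y":0,"z":-0.1,"wx":0,"wy":0,"wz":0,"jaw":1},
    {"x":0,"y":0,"z":-0.08,"wx":0,"wy":0,"wz":0,"jaw":1},
    {"x":0,"y":0,"z":0,"wx":0,"wy":0,"wz":0,"jaw":1}
  ]
}}

```text
time_s: 18.52
tcp_pos: [0.5027, -0.029, 0.2952]
eef_rot: [-3.14, -0.11, 0.001]
ft_force: [0.6, 1.5, -2.4]
finger_gap: 0.0093
gripper_force: 58.6
```

```bash
python3 -c "
from h import *
go([.5027,-.029,.2957],-86);print(manip.observe()['moment'])"
```

```text
tcp [ 0.5027 -0.029   0.2952] yawy -86.00 zax [-4.e-04  1.e-04 -1.e+00] F [ 0.55  1.49 -2.43] gap 0.0093 t 18.525 | wz -0.000 shift [-0.   -0.   -0.05]
[ 0.10728439 -0.03226698  0.07452879]
```

Emit:
{"name": "arm_command", "arguments": {
  "commands": [
    {"x":0,"y":0,"z":0,"wx":0,"wy":0,"wz":0,"jaw":0.8},
    {"x":0,"y":0,"z":0,"wx":0,"wy":0,"wz":0,"jaw":0.7},
    {"x":0,"y":0,"z":0,"wx":0,"wy":0,"wz":0,"jaw":0.5},
    {"x":0,"y":0,"z":0,"wx":0,"wy":0,"wz":0,"jaw":0.3},
    {"x":0,"y":0,"z":0,"wx":0,"wy":0,"wz":0,"jaw":0.3},
    {"x":0,"y":0,"z":-1.0,"wx":0,"wy":0,"wz":0,"jaw":0.3},
    {"x":0,"y":0,"z":-3.0,"wx":0,"wy":0,"wz":0,"jaw":0.3},
    {"x":0,"y":0,"z":-5.0,"wx":0,"wy":0,"wz":0,"jaw":0.3},
    {"x":0,"y":0,"z":-4.0,"wx":0,"wy":0,"wz":0,"jaw":0.3},
    {"x":0,"y":5.0,"z":0,"wx":0,"wy":0,"wz":0,"jaw":0.3},
    {"x":0,"y":5.0,"z":0,"wx":0,"wy":0,"wz":0,"jaw":0.3},
    {"x":0,"y":5.0,"z":0,"wx":0,"wy":0,"wz":0,"jaw":0.3},
    {"x":0,"y":0,"z":0,"wx":0,"wy":0,"wz":0,"jaw":0.3}
  ]
}}

```text
time_s: 20.15
tcp_pos: [0.513, -0.1813, 0.4256]
eef_rot: [3.139, 0.104, 0.0]
ft_force: [0.6, 1.2, -0.3]
finger_gap: 0.0599
gripper_force: 0.0
```

```bash
python3 - <<'E'
from h import *
a=manip.get_image("side")[150:280,190:350]; b=manip.get_image("top")[160:280,220:380]
r=lambda i:cv2.resize(i,None,fx=3,fy=3,interpolation=cv2.INTER_CUBIC)[:360]
cv2.imwrite("pics/g.png",np.vstack([cv2.resize(a,(369,300)),cv2.resize(b,(369,277))]))
E
```

```text
(no output)
```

View pics/g.png

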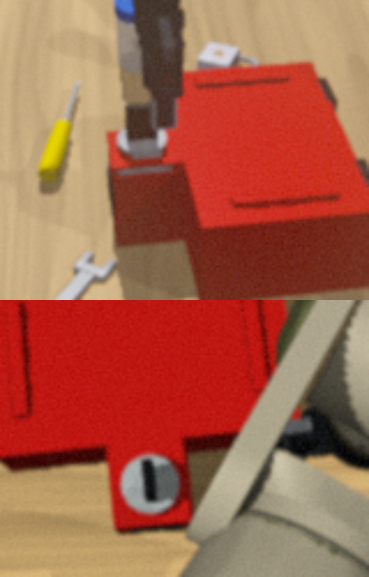

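The toggle stands upright in the latch. Its handle at about (150,480) lies along the toolbox x axis, the flange at (142,142) sits just above the shut lid, and the gripper is clear.

```bash
python3 -c "
from bench import manip
print(manip.close_job())"
```

```text
the job is handed in; nothing more can be done
None
```

The lid is shut and the toggle was passed through the slot, pushed down, turned a quarter and left standing released in its seat; the job was handed in at about 20 s, and no pass or fail result was returned.

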